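# Force off a hung water-cooled computer and shut its bench down

## Task

The computer on the open test bench has hung: press its steel power button right in, keep it in for five seconds to force the machine off, and let go without pressing the small red reset button beside it. Then, with the computer down, press the raised end of the cooling unit's blue pump rocker fully down to switch the pump off, and last press the raised end of the power strip's red rocker fully down to switch off the mains. Only press: pick nothing up, never press the power button once the pump is off, do not shove the loose strip along the table, and leave everything lying about where it is.

Things in the scene. Friction and masses are not known exactly. Their poses are not given: they have to be found in the camera images.
- bench: open test bench with a computer, fixed, 490 x 260 mm. Origin: on the table below the power button's centre; x points away from the robot, y left. Front rail with the buttons: x -25 to 25, y -160 to 100 mm, top 50 mm high. Behind it: memory from x 104 mm, 87 high; tubes up to 120 high at x 140 to 245; graphics card x 122 to 297, y -110 to -64, 165 high; power supply from x 320, 128 high.
- power_button (a joint): travel of the power button in m: 0 out, 0.005 fully in; pressed in means beyond 0.0035. Its spring needs 1.4 N to start and 4.9 N fully in, and brings it back when let go.
- power_top (a point): centre of the power button's top: steel, 22 mm across, with a blue centre and a blue ring round it, pressed straight down; its top is 59 mm above the table when out, 54 mm when fully in.
- reset_button (a joint): travel of the reset button in m, 0 out, 0.003 in. To be left alone.
- reset_top (a point): centre of the reset button's top: a dark red button 14 mm across, 55 mm above the table, 60 mm to the right of the power button (bench y -60 mm).
- cooler: external cooling unit, fixed, black, 490 x 130 mm. Origin: on the table below the pivot of its blue pump rocker; x points along the unit and the rocker, away from the robot, y left. Flat top 90 mm high from x -50 to 345, y -65 to 65 mm; a thermometer 42 mm wide stands 9 mm proud at x 66; fan guards from x 96, 12 mm proud; clear reservoir at x 390, 213 mm high.
- pump_rocker (a joint): angle of the pump rocker in rad: 0 on (the end towards the unit's -x is raised; as at the start), 0.42 off (that end down). It does not snap over: it turns stiffly, with about 4 N on the raised end, and stays where it is left. Counts as off beyond 0.33.
- pump_rocker_end (a point): point on the rocker's raised half, 12 mm from the pivot, moving and tilting with it. Blue cap 32 mm (unit's x) by 20 mm, two flat faces meeting in a shallow V at the pivot; bezel 40 x 28 mm, 2 mm high. On: point 99 mm, cap's end 100.5 mm above the table. Off: this half level, 94 mm above the table, the far end raised. Press straight down here, with nothing resting on the far half.
- strip: power strip, loose, about 1.2 kg, 330 x 60 mm, 42 mm high, aluminium with black ends, four round sockets, plugs standing 32 mm above it at x 185 and 245 mm. Origin: on the table below the pivot of its red rocker, 39 mm from its near end; x points along the strip and the rocker, away from the robot, y left.
- strip_rocker (a joint): angle of the strip's red mains rocker in rad: 0 on (the end towards the strip's -x is raised; as at the start), 0.42 off (that end down). It does not snap over: it turns stiffly, with about 4 N on the raised end, and stays where it is left. Counts as off beyond 0.33.
- strip_rocker_end (a point): point on the raised half of the strip's rocker, 12 mm from the pivot, moving and tilting with it; same cap and bezel as the pump rocker's. On: point 51 mm, cap's end 52.5 mm above the table. Off: this half level, 46 mm above the table, the far end raised. Press straight down here, with nothing resting on the far half.
- coolant: blue coolant bottle, upright, 62 mm across, 165 mm high; origin at the centre of its underside. Leave alone.
- mug: white mug, 80 mm across, 95 mm high; origin at the centre of its underside. Leave alone.
- driver: screwdriver lying on the table, 190 mm long, yellow handle 26 mm thick; origin under its middle, x along it towards the tip. Leave alone.
- fitting_a: copper hose fitting, 26 mm across, 30 mm high, standing on the bench's front rail about 130 mm to the right of the power button; origin at the centre of its underside. Leave alone.
- fitting_b: steel hose fitting, 26 mm across, 30 mm high, standing on the table; origin at the centre of its underside. Leave alone.
- memory: red memory module lying flat, 133 x 42 x 8 mm; origin at the centre of its underside. Leave alone.
- tester: hand leak tester with a round white gauge 52 mm across, lying on the table, 160 mm long, 30 mm high; origin under its middle, gauge towards its +x. Leave alone.

How it is judged:
On the way, in this order (a step that is already met when the one before it is completed fails the run):
1. the power button held in for four seconds without a break (value of joint power_button above 0.0035 m), for 4 s.
2. the power button let go (value of joint power_button below 0.001 m), for 0.1 s.
3. the pump rocker switched off (value of joint pump_rocker above 0.33 rad), for 0.2 s.
4. the power strip's rocker switched off (value of joint strip_rocker above 0.33 rad), for 0.2 s.
At the end, for the whole second after the job is handed in: The power button was held in (beyond 3.5 mm of its 5 mm) for at least four seconds and is out again (under 1 mm); the pump rocker and the strip's rocker are both off (beyond 0.33 rad of 0.42); the strip is at rest within 20 mm of where it stood, and every loose thing is within 20 mm of its place (value of joint each of power_button, reset_button below 0.001 m and value of joint each of pump_rocker, strip_rocker above 0.33 rad and linear speed of strip below 0.01 m/s and distance of each of strip, coolant, mug, driver, fitting_a, fitting_b, memory, tester from where it was at the start of the episode below 0.02 m); the robot touches nothing.
It fails at once if the reset button pressed (value of joint reset_button above 0.0012 m).
It fails at once if mains switched off at the strip while the pump is still on (value of joint strip_rocker above 0.25 rad and value of joint pump_rocker below 0.17 rad).
It fails at once if the power button pressed when the pump is off (value of joint pump_rocker above 0.25 rad and value of joint power_button above 0.002 m).
It fails at once if the power strip lifted, tipped, or shoved more than 20 mm (height (world z) of strip above 0.008 m or angle between strip's own z axis and vertical above 0.1 rad or distance of strip from where it was at the start of the episode above 0.02 m).
It fails at once if a loose thing lying about lifted, knocked over or moved more than 20 mm (distance of any of coolant, mug, driver, fitting_a, fitting_b, memory, tester from where it was at the start of the episode above 0.02 m).
It also fails if it takes over 67 s, if anything falls off the work surface, if the arm or the gripper's body presses on something with over 40 N, if the wrist force passes 120 N, or if a joint passes its speed limit or range.

## Robot

A 7-joint arm with a two-finger parallel gripper is mounted at the origin on the work surface. World frame = base frame: x ahead of the robot, y to its left, z up, the work surface at z = 0. Lengths are in m, angles in rad, forces in N, time in s.
With the tool pointing down it reaches from about 0.425 to 1.025 m from the base axis. Payload 9.4 kg.
Tool frame: the origin (TCP) lies at the very end of the fingers, on their centre line; the grasp point (between the pads) lies 19 mm behind it; x points along the fingers, z is the direction in which the jaws open and shut, and the axes are right-handed (so a half turn about x gives the same grasp; the last joint's range is limited). The gripper opens to 85 mm and grips with 20 to 120 N. Pads are 22 mm wide; open, the fingers measure 114 mm over their backs; the gripper's body (76 mm by 85 mm) begins 54 mm behind the grasp point. The pads swing forward as they close: fully open they stand 13 mm farther back than shut.
Start: joints at [-1.41, 0.599, -0.003, 1.599, 0.002, 0.943, -0.08], TCP at [0.171, 0.705, 0.231] pointing down, gripper open.
Joint ranges: [-2.57, 2.57], [-0.35, 1.97], [-1.29, 1.29], [0.11, 2.56], [-1.05, 4.19], [0.11, 1.86], [-2.63, 2.63]. Speed limits (rad/s): [2.22, 2.22, 3.01, 3.01, 3.14, 3.14, 3.14].

## Interface

Orientations are given as a rotation vector (axis times angle).
In Python, from bench import state, camera, calibration, close_job, spot_in, spot_point gives the robot as it stands.
- The arm moves only by the tool send_rows, never from a script. Its arguments are lists of equal length, an entry for each row: "dp": the shift along the tool's x, y, z in mm, a list of three; "yaw": the turn about the tool's x in rad; "grip": the finger opening in mm, from 0 to 85.4. In form: {"dp": [[tx, ty, tz], ...], "yaw": [yaw, ...], "grip": [grip, ...]}. A call has 1 to 8 rows; each row shifts and turns the commanded pose from where the row before left it, along the tool's axes as they then stand; what a row does not reach is not made up. A row lasts 1/10 s, in which the tool goes at most 50 mm and 8.59 degrees, less where a joint would pass 70% of its speed; a pose out of reach is approached as far as the arm can. A call with a gripper value outside its range is refused whole. The fingers move at their own pace and stop on an object; "squeeze" is the grip in N (left out, the last holds). Time passes only in rows, so rows that do not move let the fingers close. It gives the time, the measured TCP pose, the force and the opening at its end, in the units of the state.
- state(): the state, without advancing time (a new reading comes with each control period).
- camera(name): name is "scene" or "top"; returns the picture (420x560x3 uint8, blue, green, red); there is no depth.
- calibration(name): a dict with "fx", "fy", "cx", "cy" (pixels), "k1" (the pictures are not rectified: a ray, as slopes to the right and down, at radius r is drawn at 1 + k1 r^2 times it, then the intrinsics apply), "world_from_camera" (4x4, takes a point from camera to world coordinates). Camera axes: x right, y down, z forward; pixel columns grow to the right and rows downward; lengths in m; the calibration is good to about 2 mm. A picture is of the moment at which its call begins. calibration takes no time and is no camera call.
- close_job(): hands the job in, once; it reports no verdict.
Trained networks look in the newest picture that a camera, given by its name, has taken for a name from the list of things; names that differ only in an ending like _2 or _b are one class to them, and where a whole thing is asked for, a point or a joint stands for the part that bears it (a point fixed in the world has none). Each returns a list of dicts, best first, with "conf" (0 to 1); they miss things now and then, are a little off and sometimes report something else, mostly with a low value. They report only what shows in the picture. A call takes as long as a camera call.
- spot_in(thing, camera): "centre" ([x, y, z] in m, in world coordinates, good to about 4 mm: the middle of the surface that is visible of it).
- spot_point(thing, camera): "centre" ([x, y, z] in m, in world coordinates, good to about 4 mm: a listed point, or the origin of a listed thing).
The state is a dict: "time_s": time; "joints": joint angles; "qvel": joint speeds; "tau": joint torques, N m; "tool_pos": TCP position; "tool_rot": TCP orientation; "ft_force": force on the tool from outside, world axes, zero at the start; "wrist_torque": the same for the moment, N m; "opening": finger opening in m.
Only numpy, scipy, OpenCV 4.12 (cv2) and the standard library are available. Lean on these libraries where they do the work, as an engineer would, in place of code of your own. Each camera call takes 0.05 s, during which the arm holds its last target.

## Working session

There is one attempt and no reset: what is moved stays moved. The work goes in short steps, Python scripts to look and compute and a tool call to move; the robot and the scene stay as the last step left them, time stands still between calls to the robot, and variables do not carry over. Pictures are saved under pics/ and viewed, and the job is handed in when it is done.

Besides the shell and the picture viewer there is one more tool, called after "Call:" by a JSON object that holds its "method" and its "body", one argument or row to a line. send_rows: Moves the arm, as the interface text tells. Its arguments: {"type":"object","properties":{"dp":{"type":"array","items":{"type":"array","items":{"type":"number"}}},"yaw":{"type":"array","items":{"type":"number"}},"grip":{"type":"array","items":{"type":"number"}},"squeeze":{"type":"number"}},"required":["dp","yaw","grip"]}

```bash
mkdir -p pics; ls; python3 - <<'E'
from bench import *
import cv2
s=state();print(s)
for c in("scene","top"):
    cv2.imwrite(f"pics/{c}0.png",camera(c)); k=calibration(c);print(c,k)
for c in("scene","top"):
    for t in("power_top","reset_top","pump_rocker_end","strip_rocker_end","bench","cooler","strip"):
        print(c,t,[(r["conf"],r["centre"]) for r in spot_point(t,c)[:2]])
print(state()["time_s"])
E
```

```text
pics
{'time_s': 0.0, 'joints': array([-1.4096868 ,  0.60011529, -0.00254504,  1.60016765,  0.00176809,
        0.94289069, -0.079794  ]), 'qvel': array([ 7.56427454e-04, -1.16249252e-03, -5.97229057e-04,  2.31311238e-04,
       -1.15077731e-03, -5.65525335e-04, -9.63173919e-05]), 'tau': array([ 1.37171766e-03, -7.76458025e+01,  1.56519771e+00, -2.58020908e+01,
        1.22977380e-02,  8.73980433e-03,  8.99511633e-06]), 'tool_pos': array([0.17068404, 0.70411624, 0.23041054]), 'tool_rot': array([-1.03334846,  1.31352973,  1.03156842]), 'ft_force': array([ 0.00768941, -1.27663072,  0.57871645]), 'wrist_torque': array([ 0.00679438,  0.01264254, -0.04935117]), 'opening': 0.08537805921681359}
scene {'fx': 508.46450296191404, 'fy': 508.46450296191404, 'cx': 273.8020330702112, 'cy': 214.0500875138464, 'k1': 0.018486529551124287, 'world_from_camera': array([[-0.8711238 ,  0.35555185, -0.33871259,  1.09840669],
       [ 0.49103116,  0.63860319, -0.59251529,  1.14803185],
       [ 0.00563303, -0.6824726 , -0.73088947,  1.53417871],
       [ 0.        ,  0.        ,  0.        ,  1.        ]])}

[... 584 characters left out ...]
er_end [(0.61, [0.4589, 0.3496, 0.0942])]
scene strip_rocker_end [(0.52, [0.4441, -0.3644, 0.0507])]
scene bench [(0.56, [0.5288, 0.0066, -0.0021])]
scene cooler [(0.92, [0.4659, 0.3526, -0.0011])]
scene strip [(0.63, [0.4562, -0.3626, -0.003]), (0.47, [0.2952, -0.3199, 0.0003])]
top power_top [(0.45, [0.5305, 0.0069, 0.0611])]
top reset_top []
top pump_rocker_end [(0.67, [0.4417, -0.3642, 0.0476]), (0.55, [0.4546, 0.3527, 0.1001])]
top strip_rocker_end [(0.38, [0.4403, -0.3654, 0.0461])]
top bench [(0.68, [0.5345, 0.0065, 0.0005])]
top cooler [(0.75, [0.4668, 0.3521, 0.003]), (0.22, [0.5319, 0.0054, 0.0014])]
top strip [(0.73, [0.4526, -0.3669, 0.002]), (0.52, [0.5432, -0.112, 0.0499])]
0.8
```

View pics/top0.png

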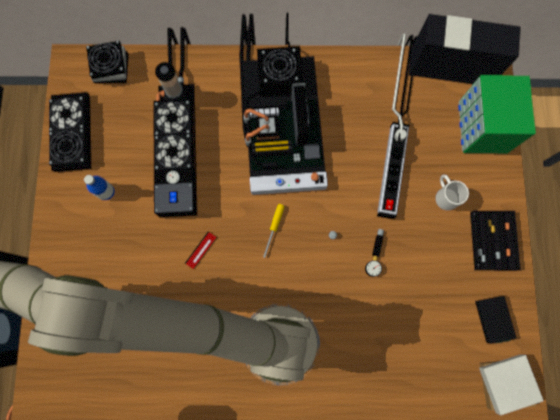

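View pics/scene0.png

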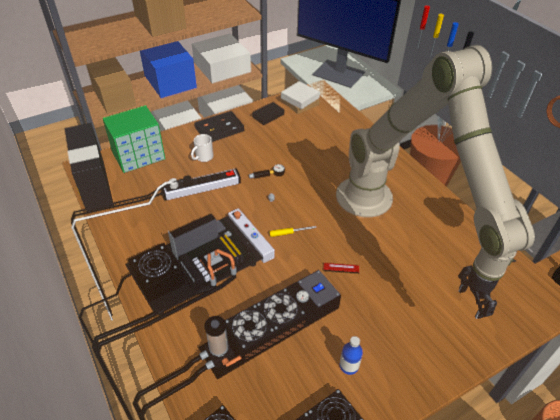

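The top picture shows the power button at (280,182), reset at (297,181), copper fitting at (315,176), pump rocker at (173,197) and strip rocker at (389,204). The scene view agrees. I'll refine these positions from the pixels.

```bash
cat > h.py <<'E'
import numpy as np, cv2
from bench import *
from scipy.spatial.transform import Rotation as R
def pix2w(c,u,v,z):
    k=calibration(c); K=np.array([[k["fx"],0,k["cx"]],[0,k["fy"],k["cy"]],[0,0,1.]])
    xy=cv2.undistortPoints(np.array([[[u,v]]],float),K,np.array([k["k1"],0,0,0,0.]))[0,0]
    T=k["world_from_camera"]; d=T[:3,:3]@np.array([*xy,1]); o=T[:3,3]
    return o+d*(z-o[2])/d[2]
def w2pix(c,p):
    k=calibration(c);T=np.linalg.inv(k["world_from_camera"]);q=T[:3,:3]@np.array(p)+T[:3,3]
    a=q[:2]/q[2];a=a*(1+k["k1"]*(a@a));return a*k["fx"]+[k["cx"],k["cy"]]
def todp(dw):
    return R.from_rotvec(state()["tool_rot"]).as_matrix().T@np.array(dw)*1000
E
python3 - <<'E'
from h import *
print(R.from_rotvec(state()["tool_rot"]).as_matrix().round(3))
im=cv2.imread("pics/top0.png"); sc=cv2.imread("pics/scene0.png")
def crop(im,u,v,r=25,s=10): return cv2.resize(im[v-r:v+r,u-r:u+r],None,fx=s*.5,fy=s*.5,interpolation=cv2.INTER_NEAREST)
row1=np.hstack([crop(im,u,v) for u,v in((285,182),(173,197),(389,204))])
row2=np.hstack([crop(sc,u,v) for u,v in((250,232),(320,288),(230,175))])
cv2.imwrite("pics/crop.png",np.vstack([row1,row2]))
def blob(im,u,v,r,f,name,z,cam):
    sub=im[v-r:v+r,u-r:u+r].astype(int);b,g,rr=sub[...,0],sub[...,1],sub[...,2]
    m=f(b,g,rr);n,l,st,ce=cv2.connectedComponentsWithStats(m.astype(np.uint8))
    for i in range(1,n):
        if st[i,4]>=3:
            c=ce[i]+[u-r,v-r];print(cam,name,c.round(2),st[i],pix2w(cam,*c,z).round(4))
blue=lambda b,g,r:(b>r+60)&(b>100)
red=lambda b,g,r:(r>b+70)&(r>g+70)&(r>110)
blob(im,280,182,10,blue,"power",.059,"top")
blob(im,297,181,6,lambda b,g,r:(r>g+40),"reset",.055,"top")
blob(im,173,197,15,blue,"pump",.096,"top")
blob(im,389,204,15,red,"strip",.048,"top")
blob(sc,253,235,12,blue,"power",.059,"scene")
blob(sc,320,288,15,blue,"pump",.096,"scene")
blob(sc,230,175,15,red,"strip",.048,"scene")
E
```

```text
[[ 0.    -0.972  0.236]
 [ 0.     0.236  0.972]
 [-1.    -0.     0.   ]]
top power [278.9  180.71] [ 6  7  6  5 21] [0.5334 0.0045 0.059 ]
top reset [296.88 180.12] [5 4 3 3 8] [ 0.5368 -0.056   0.055 ]
top pump [172.55 196.79] [11 10  8 11 75] [0.4673 0.3506 0.096 ]
top strip [388.84 204.22] [12 10  7 11 64] [ 0.4567 -0.3638  0.048 ]
scene power [254.   233.71] [12 10  3  3  7] [0.5316 0.005  0.059 ]
scene power [256.67 236.  ] [15 12  2  3  3] [0.5281 0.0201 0.059 ]
scene pump [318.25 287.21] [ 8 10 11  9 61] [0.4671 0.3534 0.096 ]
scene strip [229.64 173.03] [11 10  8  6 33] [ 0.4573 -0.3608  0.048 ]
```

View pics/crop.png

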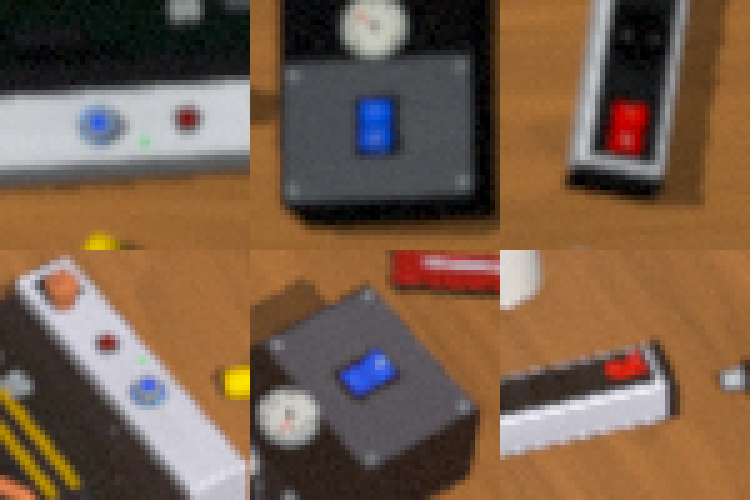

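Call:
{"method": "send_rows", "body": {
  "dp": [
    [0, 0, 0],
    [0, 0, 0],
    [0, -10, -30],
    [0, -15, -40]
  ],
  "yaw": [-0.12, -0.117, 0, 0],
  "grip": [0, 0, 0, 0],
  "squeeze": 30
}}

```text
time_s: 1.2
tool_pos: [0.1945, 0.6352, 0.2307]
tool_rot: [-1.21, 1.208, 1.212]
ft_force: [1.0, -0.6, 0.2]
opening: 0.028
```

```bash
python3 - <<'E'
from h import *
s=state();print(R.from_rotvec(s["tool_rot"]).as_matrix().round(3),s["tool_pos"],s["opening"])
E
```

```text
[[-0.001 -1.    -0.002]
 [ 0.001 -0.002  1.   ]
 [-1.     0.001  0.001]] [0.19448126 0.63520565 0.2307356 ] 0.02798422729606455
```

Call:
{"method": "send_rows", "body": {
  "dp": [
    [0, -21, -39],
    [0, -21, -39],
    [0, -21, -39],
    [0, -21, -39],
    [0, -21, -39],
    [0, -21, -39],
    [0, -21, -39],
    [0, -21, -39]
  ],
  "yaw": [0, 0, 0, 0, 0, 0, 0, 0],
  "grip": [0, 0, 0, 0, 0, 0, 0, 0]
}}

```text
time_s: 2.0
tool_pos: [0.3642, 0.3209, 0.2316]
tool_rot: [-1.209, 1.209, 1.208]
ft_force: [0.8, -0.0, 0.2]
opening: 0.0001
```

Call:
{"method": "send_rows", "body": {
  "dp": [
    [0, -21, -39],
    [0, -21, -39],
    [0, -21, -39],
    [0, -21, -39],
    [0, -21, -39],
    [0, -21, -39],
    [0, -21, -39],
    [0, 0, 0]
  ],
  "yaw": [0, 0, 0, 0, 0, 0, 0, 0],
  "grip": [0, 0, 0, 0, 0, 0, 0, 0]
}}

```text
time_s: 2.8
tool_pos: [0.5127, 0.0434, 0.2316]
tool_rot: [-1.205, 1.213, 1.2]
ft_force: [-0.7, 0.3, -0.4]
opening: 0.0001
```

Next: go over to the button and lower to about z 0.09, then check with a picture.

Call:
{"method": "send_rows", "body": {
  "dp": [
    [0, -19, -38],
    [40, 0, 0],
    [40, 0, 0],
    [40, 0, 0],
    [20, 0, 0],
    [0, 0, 0],
    [0, 0, 0]
  ],
  "yaw": [0, 0, 0, 0, 0, 0, 0],
  "grip": [0, 0, 0, 0, 0, 0, 0]
}}

```text
time_s: 3.5
tool_pos: [0.5293, 0.0118, 0.0916]
tool_rot: [-1.209, 1.21, 1.209]
ft_force: [0.2, 0.2, -0.1]
opening: -0.0
```

```bash
python3 - <<'E'
from h import *
s=state();print(R.from_rotvec(s["tool_rot"]).as_matrix().round(3),s["tool_pos"],s["ft_force"])
a=camera("top");b=camera("scene")
for n,i,p in(("top",a,(.532,.005,.059)),("scene",b,(.532,.005,.059))):
    print(n,w2pix(n,p),w2pix(n,s["tool_pos"]))
print(spot_point("power_top","scene")[:1])
f=lambda i,u,v:cv2.resize(i[v-40:v+40,u-50:u+50],None,fx=4,fy=4,interpolation=cv2.INTER_NEAREST)
cv2.imwrite("pics/pb.png",np.hstack([f(a,280,175),f(b,252,225)]))
E
```

```text
[[-0. -1.  0.]
 [ 0.  0.  1.]
 [-1.  0.  0.]] [0.5293215  0.01175456 0.09160531] [ 0.24474343  0.20697142 -0.06443142]
top [278.74933807 181.11587181] [276.7244625  179.26104814]
scene [253.91369255 233.74902942] [255.17980387 229.02287366]
[{'centre': [0.5283, 0.0049, 0.0634], 'conf': 0.56}]
```

View pics/pb.png

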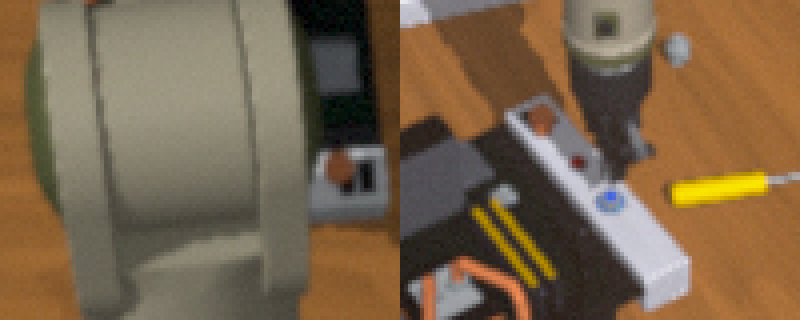

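The scene view (right half) shows the shut fingertips just above the blue button, at crop (610,185) over button (610,202). I'll shift by -7 mm in y and +2.5 mm in x, then go down.

Call:
{"method": "send_rows", "body": {
  "dp": [
    [0, -2.5, -7],
    [15, 0, 0],
    [13, 0, 0],
    [4, 0, 0],
    [4, 0, 0],
    [0, 0, 0]
  ],
  "yaw": [0, 0, 0, 0, 0, 0],
  "grip": [0, 0, 0, 0, 0, 0]
}}

```text
time_s: 4.25
tool_pos: [0.5315, 0.004, 0.0551]
tool_rot: [-1.208, 1.21, 1.209]
ft_force: [-1.4, -1.2, 4.4]
opening: -0.0003
```

Call:
{"method": "send_rows", "body": {
  "dp": [
    [1.5, 0, 0],
    [1, 0, 0],
    [0, 0, 0]
  ],
  "yaw": [0, 0, 0],
  "grip": [0, 0, 0]
}}

```text
time_s: 4.55
tool_pos: [0.5315, 0.004, 0.0539]
tool_rot: [-1.209, 1.21, 1.208]
ft_force: [-4.0, -1.7, 16.2]
opening: 0.0001
```

Fully in: z stopped at 53.9 mm and the force rose to 16 N. Holding here.

Call:
{"method": "send_rows", "body": {
  "dp": [
    [0, 0, 0],
    [0, 0, 0],
    [0, 0, 0],
    [0, 0, 0],
    [0, 0, 0],
    [0, 0, 0],
    [0, 0, 0],
    [0, 0, 0]
  ],
  "yaw": [0, 0, 0, 0, 0, 0, 0, 0],
  "grip": [0, 0, 0, 0, 0, 0, 0, 0]
}}

```text
time_s: 5.35
tool_pos: [0.5316, 0.004, 0.0539]
tool_rot: [-1.209, 1.209, 1.208]
ft_force: [-4.6, -0.7, 14.6]
opening: -0.0
```

Call:
{"method": "send_rows", "body": {
  "dp": [
    [0, 0, 0],
    [0, 0, 0],
    [0, 0, 0],
    [0, 0, 0],
    [0, 0, 0],
    [0, 0, 0],
    [0, 0, 0],
    [0, 0, 0]
  ],
  "yaw": [0, 0, 0, 0, 0, 0, 0, 0],
  "grip": [0, 0, 0, 0, 0, 0, 0, 0]
}}

```text
time_s: 6.15
tool_pos: [0.5316, 0.004, 0.0539]
tool_rot: [-1.209, 1.21, 1.208]
ft_force: [-4.0, -1.2, 15.3]
opening: -0.0003
```

Call:
{"method": "send_rows", "body": {
  "dp": [
    [0, 0, 0],
    [0, 0, 0],
    [0, 0, 0],
    [0, 0, 0],
    [0, 0, 0],
    [0, 0, 0],
    [0, 0, 0],
    [0, 0, 0]
  ],
  "yaw": [0, 0, 0, 0, 0, 0, 0, 0],
  "grip": [0, 0, 0, 0, 0, 0, 0, 0]
}}

```text
time_s: 6.95
tool_pos: [0.5315, 0.0041, 0.0539]
tool_rot: [-1.209, 1.21, 1.208]
ft_force: [-3.4, -1.4, 15.6]
opening: -0.0001
```

Call:
{"method": "send_rows", "body": {
  "dp": [
    [0, 0, 0],
    [0, 0, 0],
    [0, 0, 0],
    [0, 0, 0],
    [0, 0, 0],
    [0, 0, 0],
    [0, 0, 0],
    [0, 0, 0]
  ],
  "yaw": [0, 0, 0, 0, 0, 0, 0, 0],
  "grip": [0, 0, 0, 0, 0, 0, 0, 0]
}}

```text
time_s: 7.75
tool_pos: [0.5316, 0.004, 0.0539]
tool_rot: [-1.209, 1.21, 1.208]
ft_force: [-3.9, -2.0, 16.4]
opening: -0.0001
```

Call:
{"method": "send_rows", "body": {
  "dp": [
    [0, 0, 0],
    [0, 0, 0],
    [0, 0, 0],
    [0, 0, 0],
    [0, 0, 0],
    [0, 0, 0],
    [0, 0, 0],
    [0, 0, 0]
  ],
  "yaw": [0, 0, 0, 0, 0, 0, 0, 0],
  "grip": [0, 0, 0, 0, 0, 0, 0, 0]
}}

```text
time_s: 8.55
tool_pos: [0.5316, 0.004, 0.0539]
tool_rot: [-1.209, 1.21, 1.208]
ft_force: [-4.2, -1.3, 16.0]
opening: -0.0002
```

Call:
{"method": "send_rows", "body": {
  "dp": [
    [0, 0, 0],
    [0, 0, 0],
    [0, 0, 0],
    [0, 0, 0],
    [0, 0, 0],
    [0, 0, 0],
    [0, 0, 0],
    [0, 0, 0]
  ],
  "yaw": [0, 0, 0, 0, 0, 0, 0, 0],
  "grip": [0, 0, 0, 0, 0, 0, 0, 0]
}}

```text
time_s: 9.35
tool_pos: [0.5316, 0.004, 0.0539]
tool_rot: [-1.209, 1.21, 1.208]
ft_force: [-4.3, -1.5, 15.3]
opening: 0.0001
```

Call:
{"method": "send_rows", "body": {
  "dp": [
    [0, 0, 0],
    [0, 0, 0],
    [0, 0, 0],
    [0, 0, 0],
    [0, 0, 0],
    [0, 0, 0]
  ],
  "yaw": [0, 0, 0, 0, 0, 0],
  "grip": [0, 0, 0, 0, 0, 0]
}}

```text
time_s: 9.95
tool_pos: [0.5316, 0.004, 0.0539]
tool_rot: [-1.209, 1.21, 1.208]
ft_force: [-4.0, -2.4, 15.8]
opening: -0.0004
```

Call:
{"method": "send_rows", "body": {
  "dp": [
    [-10, 0, 0],
    [-30, 0, 0],
    [-40, 0, 0],
    [-40, 0, 0],
    [0, 0, 0]
  ],
  "yaw": [0, 0, 0, 0, 0],
  "grip": [0, 0, 0, 0, 0]
}}

```text
time_s: 10.45
tool_pos: [0.5344, 0.0047, 0.1778]
tool_rot: [-1.212, 1.202, 1.203]
ft_force: [-0.2, 0.3, -0.0]
opening: -0.0005
```

Call:
{"method": "send_rows", "body": {
  "dp": [
    [0, 10, 43],
    [0, 10, 43],
    [0, 10, 43],
    [0, 10, 43],
    [0, 10, 43],
    [0, 10, 43],
    [0, 10, 43],
    [0, 8, 40]
  ],
  "yaw": [0, 0, 0, 0, 0, 0, 0, 0],
  "grip": [0, 0, 0, 0, 0, 0, 0, 0]
}}

```text
time_s: 11.25
tool_pos: [0.4529, 0.3477, 0.1727]
tool_rot: [-1.209, 1.209, 1.21]
ft_force: [-0.7, 0.6, -0.1]
opening: 0.0
```

Call:
{"method": "send_rows", "body": {
  "dp": [
    [20, 0, 0],
    [0, 0, 0],
    [0, 0, 0]
  ],
  "yaw": [0, 0, 0],
  "grip": [0, 0, 0]
}}

```text
time_s: 11.55
tool_pos: [0.4538, 0.3445, 0.1525]
tool_rot: [-1.209, 1.211, 1.208]
ft_force: [-0.5, -0.9, 0.3]
opening: -0.0003
```

```bash
python3 - <<'E'
from h import *
s=state();print(s["tool_pos"],s["ft_force"])
a=camera("top");b=camera("scene")
f=lambda i,u,v:cv2.resize(i[v-40:v+40,u-50:u+50],None,fx=4,fy=4,interpolation=cv2.INTER_NEAREST)
cv2.imwrite("pics/pump.png",np.hstack([f(a,285,180),f(b,318,280)]))
E
```

```text
[0.4538105  0.34447498 0.15251702] [-0.51824873 -0.90399971  0.33548873]
```

View pics/pump.png

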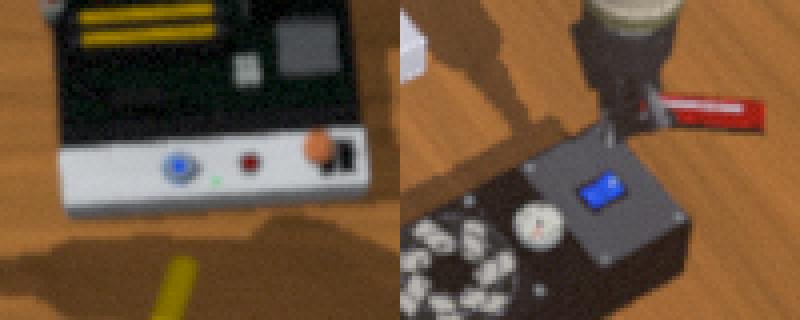

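The left half shows the power button out and everything on the rail in place. The right half shows the tool above and short of the blue rocker, as intended. Next: shift by +7.5 mm in y and go down.

Call:
{"method": "send_rows", "body": {
  "dp": [
    [0, 1.5, 7.5],
    [25, 0, 0],
    [20, 0, 0],
    [0, 0, 0],
    [4, 0, 0],
    [3, 0, 0],
    [0, 0, 0]
  ],
  "yaw": [0, 0, 0, 0, 0, 0, 0],
  "grip": [0, 0, 0, 0, 0, 0, 0]
}}

```text
time_s: 12.35
tool_pos: [0.4528, 0.353, 0.1013]
tool_rot: [-1.208, 1.209, 1.208]
ft_force: [-0.0, -0.4, -0.1]
opening: -0.0001
```

Call:
{"method": "send_rows", "body": {
  "dp": [
    [2, 0, 0],
    [2, 0, 0],
    [2, 0, 0],
    [1, 0, 0],
    [0, 0, 0]
  ],
  "yaw": [0, 0, 0, 0, 0],
  "grip": [0, 0, 0, 0, 0]
}}

```text
time_s: 12.85
tool_pos: [0.4521, 0.353, 0.0941]
tool_rot: [-1.209, 1.21, 1.209]
ft_force: [-4.0, -0.2, 5.9]
opening: 0.0002
```

Call:
{"method": "send_rows", "body": {
  "dp": [
    [1, 0, 0],
    [1, 0, 0],
    [0, 0, 0],
    [0, 0, 0]
  ],
  "yaw": [0, 0, 0, 0],
  "grip": [0, 0, 0, 0]
}}

```text
time_s: 13.25
tool_pos: [0.4521, 0.3531, 0.0938]
tool_rot: [-1.208, 1.209, 1.209]
ft_force: [-7.0, -2.7, 26.4]
opening: -0.0001
```

Call:
{"method": "send_rows", "body": {
  "dp": [
    [-10, 0, 0],
    [-40, 0, 0],
    [-40, 0, 0],
    [-20, 0, 0],
    [0, 0, -30],
    [0, 0, -40],
    [0, 0, -40],
    [0, 0, -40]
  ],
  "yaw": [0, 0, 0, 0, 0, 0, 0, 0],
  "grip": [0, 0, 0, 0, 0, 0, 0, 0]
}}

```text
time_s: 14.05
tool_pos: [0.4527, 0.2014, 0.2021]
tool_rot: [-1.209, 1.208, 1.208]
ft_force: [1.0, -0.3, 0.0]
opening: -0.0001
```

Call:
{"method": "send_rows", "body": {
  "dp": [
    [0, 0, -45],
    [0, 0, -45],
    [0, 0, -45],
    [0, 0, 0]
  ],
  "yaw": [0, 0, 0, 0],
  "grip": [0, 0, 0, 0]
}}

```text
time_s: 14.45
tool_pos: [0.452, 0.0617, 0.2021]
tool_rot: [-1.204, 1.215, 1.201]
ft_force: [-0.4, 0.5, 0.3]
opening: 0.0
```

```bash
python3 - <<'E'
from h import *
s=state();print(s["tool_pos"],s["ft_force"])
a=camera("top");b=camera("scene")
f=lambda i,u,v,r=20:cv2.resize(i[v-r:v+r,u-r:u+r],(400,400),interpolation=cv2.INTER_NEAREST)
o=cv2.imread("pics/top0.png"); cv2.imwrite("pics/pump2.png",np.hstack([f(a,173,197),f(b,318,285)]))
# strip yaw
for im in (a,):
    cv2.imwrite("pics/strip.png",cv2.resize(im[110:230,350:450],None,fx=5,fy=5,interpolation=cv2.INTER_CUBIC))
E
```

```text
[0.45200405 0.06166543 0.20210576] [-0.38604801  0.46771218  0.2761871 ]
```

View pics/pump2.png

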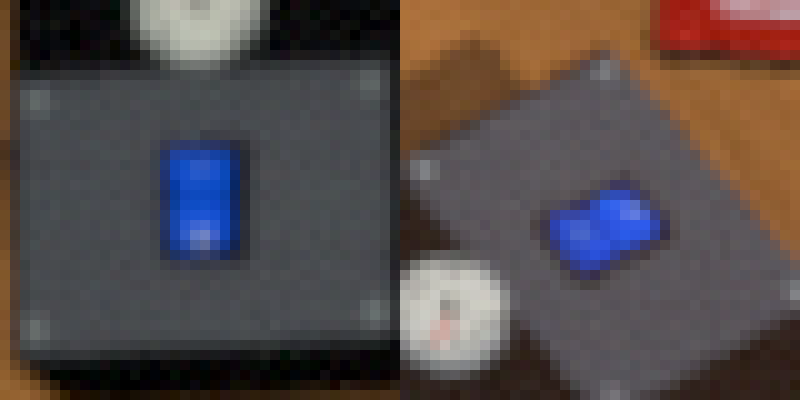

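View pics/strip.png

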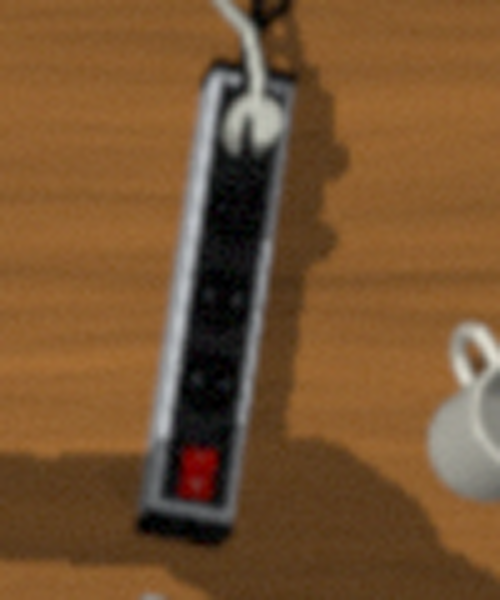

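The pump rocker's near half is now flat and its far half raised (scene crop (590,235)), so it is off. The strip is turned about -8°. I'll move over its rocker.

Call:
{"method": "send_rows", "body": {
  "dp": [
    [0, 1, -42],
    [0, 1, -42],
    [0, 1, -42],
    [0, 1, -42],
    [0, 1, -42],
    [0, 1, -42],
    [0, 1, -42],
    [0, 1, -42]
  ],
  "yaw": [0, 0, 0, 0, 0, 0, 0, 0],
  "grip": [0, 0, 0, 0, 0, 0, 0, 0]
}}

```text
time_s: 15.35
tool_pos: [0.4454, -0.2684, 0.2019]
tool_rot: [-1.211, 1.207, 1.21]
ft_force: [0.8, 0.5, 0.3]
opening: -0.0001
```

Call:
{"method": "send_rows", "body": {
  "dp": [
    [0, 1, -43],
    [0, 1, -42],
    [40, 0, 0],
    [40, 0, 0],
    [0, 0, 0],
    [0, 0, 0],
    [0, 0, 0]
  ],
  "yaw": [0, 0, 0, 0, 0.07, 0.07, 0],
  "grip": [0, 0, 0, 0, 0, 0, 0]
}}

```text
time_s: 16.05
tool_pos: [0.4435, -0.3518, 0.1212]
tool_rot: [-1.106, 1.272, 1.106]
ft_force: [0.4, -0.2, -0.1]
opening: -0.0004
```

```bash
python3 - <<'E'
from h import *
s=state();print(s["tool_pos"],s["ft_force"])
b=camera("scene")
T=b[130:220,170:290]; cv2.imwrite("pics/st.png",cv2.resize(T,None,fx=6,fy=6,interpolation=cv2.INTER_NEAREST))
p=s["tool_pos"]; print(w2pix("scene",p))
n=pix2w("top",350+195/5,110+505/5,.042);f=pix2w("top",350+250/5,110+80/5,.042);print(n,f,np.degrees(np.arctan2(*(f-n)[[1,0]])))
t=np.array([.442,-.361,0]);d=(t-p);print("dp",todp([d[0],d[1],0]))
E
```

```text
[ 0.44354173 -0.35181308  0.12119608] [ 0.4268306  -0.21972788 -0.12697101]
[232.51741855 160.33920063]
[ 0.43481604 -0.36472891  0.042     ] [ 0.7370855  -0.41573585  0.042     ] -9.578232872319003
dp [-1.14891290e-03  2.72830996e-01 -9.31138696e+00]
```

View pics/st.png

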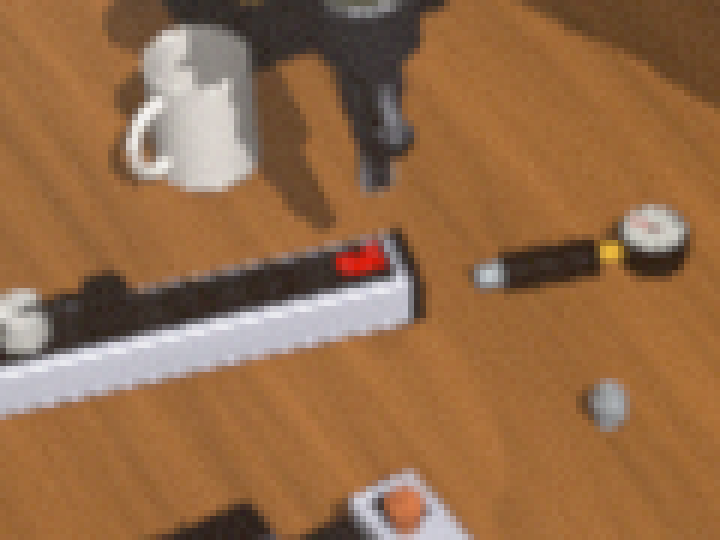

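Call:
{"method": "send_rows", "body": {
  "dp": [
    [0, 0, -9.3],
    [35, 0, 0],
    [25, 0, 0],
    [5, 0, 0],
    [0, 0, 0],
    [0, 0, 0]
  ],
  "yaw": [0.02, 0, 0, 0, 0, 0],
  "grip": [0, 0, 0, 0, 0, 0]
}}

```text
time_s: 16.7
tool_pos: [0.4411, -0.3629, 0.0578]
tool_rot: [-1.091, 1.281, 1.089]
ft_force: [0.7, 0.2, 0.0]
opening: 0.0003
```

Call:
{"method": "send_rows", "body": {
  "dp": [
    [3, -1, 1],
    [2, 0, 0],
    [2, 0, 0],
    [2, 0, 0],
    [2, 0, 0],
    [1, 0, 0],
    [0, 0, 0]
  ],
  "yaw": [0, 0, 0, 0, 0, 0, 0],
  "grip": [0, 0, 0, 0, 0, 0, 0]
}}

```text
time_s: 17.4
tool_pos: [0.441, -0.3614, 0.0459]
tool_rot: [-1.089, 1.281, 1.09]
ft_force: [-5.0, 2.7, 18.3]
opening: 0.0004
```

Call:
{"method": "send_rows", "body": {
  "dp": [
    [0.5, 0, 0],
    [0, 0, 0],
    [0, 0, 0],
    [0, 0, 0]
  ],
  "yaw": [0, 0, 0, 0],
  "grip": [0, 0, 0, 0]
}}

```text
time_s: 17.8
tool_pos: [0.441, -0.3614, 0.0458]
tool_rot: [-1.089, 1.281, 1.09]
ft_force: [-6.1, 3.0, 24.0]
opening: -0.0002
```

Call:
{"method": "send_rows", "body": {
  "dp": [
    [-10, 0, 0],
    [-40, 0, 0],
    [-40, 0, 0],
    [-40, 0, 0],
    [-20, 0, 30],
    [0, 0, 40],
    [0, 0, 40],
    [0, 0, 40]
  ],
  "yaw": [0, 0, 0, 0, 0, 0, 0, 0],
  "grip": [0, 0, 0, 0, 0, 0, 0, 0]
}}

```text
time_s: 18.6
tool_pos: [0.4664, -0.2121, 0.1948]
tool_rot: [-1.091, 1.28, 1.088]
ft_force: [0.2, -0.6, 0.1]
opening: 0.0002
```

Call:
{"method": "send_rows", "body": {
  "dp": [
    [0, 0, 20],
    [0, 0, 0],
    [0, 0, 0],
    [0, 0, 0]
  ],
  "yaw": [0, 0, 0, 0],
  "grip": [0, 0, 0, 0]
}}

```text
time_s: 19.0
tool_pos: [0.469, -0.1949, 0.1944]
tool_rot: [-1.09, 1.282, 1.088]
ft_force: [-0.3, -0.6, 0.1]
opening: 0.0001
```

```bash
python3 - <<'E'
from h import *
s=state();print(s["tool_pos"],s["ft_force"],s["time_s"])
a=camera("top");b=camera("scene")
cv2.imwrite("pics/topf.png",a)
f=lambda i,u,v,r=20:cv2.resize(i[v-r:v+r,u-r:u+r],(260,260),interpolation=cv2.INTER_NEAREST)
o=cv2.imread("pics/scene0.png");ot=cv2.imread("pics/top0.png")
cv2.imwrite("pics/fin.png",np.vstack([np.hstack([f(o,229,173),f(ot,389,200),f(o,318,285)]),np.hstack([f(b,229,173),f(a,389,200),f(b,318,285)])]))
print(spot_point("strip","top")[:1],spot_point("strip","scene")[:1])
E
```

```text
[ 0.46897294 -0.19485491  0.19439232] [-0.26687017 -0.6030335   0.11711655] 19.0
[{'centre': [0.4557, -0.3699, 0.0023], 'conf': 0.58}] [{'centre': [0.4569, -0.3627, -0.0002], 'conf': 0.91}]
```

View pics/fin.png

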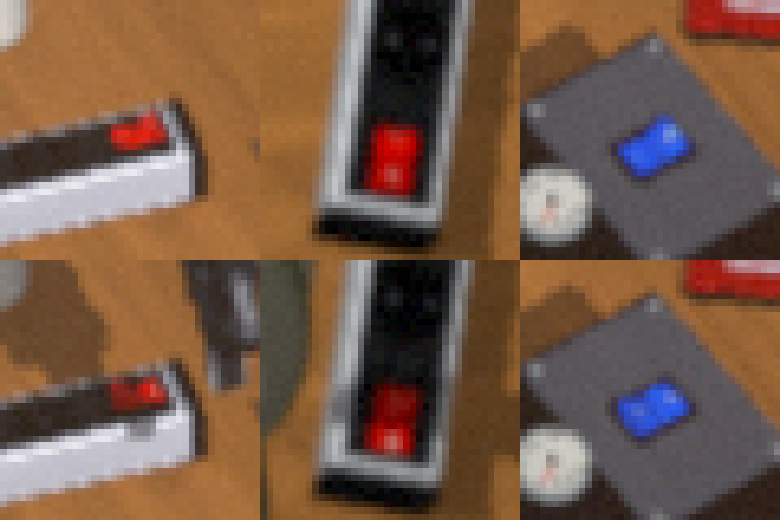

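View pics/topf.png

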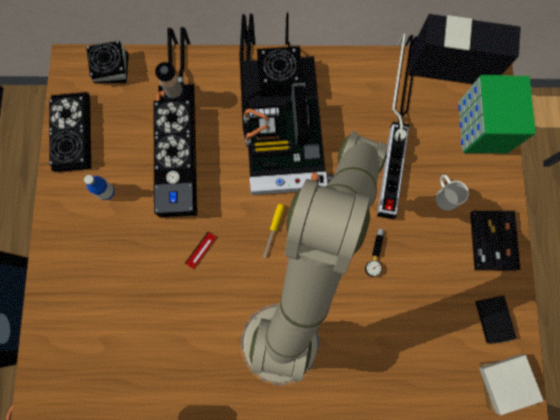

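Before and after, both rockers have switched over: the red one at (389,204) and the blue one at (173,197). The strip and the loose things that show are where they were, and the tool is clear at z 0.19. Handing in.

```bash
python3 - <<'E'
from bench import *
print(close_job())
E
```

```text
the job is handed in; nothing more can be done
None
```

The job is done and handed in at about 19 s of the 67 s allowed; no verdict was reported back.

- **Power button:** pressed fully in (tip at 53.9 mm, about 16 N), held for about 5.5 s, then let go. A later picture showed it out. The tool stayed well clear of the reset button, which looked untouched.
- **Pump rocker:** pressed to its stop (tip at 93.8 mm, 26 N at the end). The pictures show its near half flat and its far half raised.
- **Strip rocker:** pressed last, to its stop (tip at 45.8 mm, 24 N). The pictures show it switched over.
- **Strip and loose things:** the networks still place the strip where it stood, to within their accuracy, and the loose things visible in the last top picture are where they were. The arm hid the steel fitting and part of the copper one in that picture. The tool passed well clear of both.
- **At the end:** the tool stood free at a height of 0.19 m with almost no force on it.

No check failed. The button and rocker states were judged from tip height, force and pictures, because their joints cannot be read directly.

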